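# Ready a solder-wire feeder for threading

### The arm

A 6-joint arm with a two-finger parallel gripper is mounted at the origin on a cart in front of the work surface, level with it; the furniture and walls round the work are solid. World frame = base frame: x ahead of the robot, y to its left, z up, the work surface at z = 0. Lengths are in mm, angles in rad, forces in N, time in s.
With the tool pointing down it reaches from about 350 to 975 mm from the base axis. Payload 7.1 kg.
Tool frame: the origin (TCP) lies midway between the tips of the shut fingers; the grasp point (between the pads) lies 19 mm behind it (ctrl.grip_depth is the distance from the TCP to the grasp point, in mm); z points along the fingers, y is the line along which they close (so a half turn about z gives the same grasp; the last joint's range is limited). The gripper opens to 88 mm and grips with 3 to 60 N. Pads are 20 mm wide; open, the fingers measure 115 mm over their backs; the gripper's body (75 mm by 178 mm) begins 61 mm behind the grasp point.
Start: joints at [-1.366, 0.423, 1.63, -0, 1.089, -0.019], TCP at [138.73, -609.392, 222.675] pointing down, gripper open.
Joint ranges: [-3, 3], [-0.9, 2.11], [0.09, 2.58], [-1.31, 4.45], [0.11, 2.69], [-2.54, 2.54]. Speed limits (rad/s): [2.39, 2.39, 3.01, 3.14, 3.14, 3.14].

### API

Orientations are given as a rotation vector (axis times angle).
In Python, from workcell import ctrl, cams gives the robot as it stands.
- The arm moves only by the tool move_arm, never from a script. Its argument "steps" is a list of rows, each a list of 3 entries, a list of its own where there are three numbers: the shift along the tool's x, y, z in units of 25 mm (1.0 is 25 mm), then the turn about the tool's z in units of 5 degrees (1.0 is 5 degrees), then the closure, from 0 (fully open) to 1 (shut). A call has 1 to 20 rows; each row shifts and turns the commanded pose from where the row before left it, along the tool's axes as they then stand; what a row does not reach is not made up. A row lasts 1/12 s, in which the tool goes at most 41.7 mm and 7.16 degrees, less where a joint would pass 70% of its speed; a pose out of reach is approached as far as the arm can. A call is refused whole if a number of a shift passes 1 or a number of a turn 1, either way. A call with a gripper value outside its range is refused whole. The fingers move at their own pace and stop on an object; the grip force is fixed at half the most. Time passes only in rows, so rows that do not move let the fingers close. It gives the time, the measured TCP pose, the force, the opening and the grip force at its end, in the units of the state.
- ctrl.get_obs(): the state, without advancing time (a new reading comes with each control period).
- cams.get_image(name): name is "scene" or "top" or "wrist"; returns a dict with "image" (480x640x3 uint8, red, green, blue), "camera_matrix" (3x3 intrinsics, pixels), "xyz" and "rotation" of the camera in the world; the wrist camera has in their place "mount" (4x4, takes a point from camera to tool coordinates, whose origin is the TCP and whose axes are the flange's). Camera axes: x right, y down, z forward; pixel columns grow to the right and rows downward; lengths in mm; the calibration is good to about 2 mm. A picture is of the moment at which its call begins: read the wrist's pose just before it. There is no depth.
- ctrl.close_job(): hands the job in; it is judged then, once.
Trained networks look in the newest picture that a camera, given by its name, has taken for a name from the list of things; names that differ only in an ending like _2 or _b are one class to them, and where a whole thing is asked for, a point or a joint stands for the part that bears it (a point fixed in the world has none). Each returns a list of dicts, best first, with "p" (0 to 1); they miss things now and then, are a little off and sometimes report something else, mostly with a low value. They report only what shows in the picture. A call takes as long as a camera call.
- cams.boxes_of(camera, thing): "rect" ([centre column, centre row, width, height] in pixels, round what is visible of it).
- cams.cut_out(camera, thing): "pixels" (480x640 bool, what is visible of it) and "rect" ([centre column, centre row, width, height] in pixels, round what is visible of it).
The state is a dict: "t": time; "qpos": joint angles; "qvel": joint speeds; "joint_torque": joint torques, N m; "ee_pos": TCP position; "orientation": TCP orientation; "ft_force": force on the tool from outside, world axes, zero at the start; "moment": the same for the moment, N m; "width": finger opening in mm; "grasp_force": force on a finger pad.
Only numpy, scipy, OpenCV 4.12 (cv2) and the standard library are available. Lean on these libraries where they do the work, as an engineer would, in place of code of your own. Each camera call takes 0.05 s, during which the arm holds its last target. There are 200 camera calls.

### The job

Get the solder-wire feeder ready for threading: turn its brake knob until the knob's bar lines up with the long mark on the dial (straight in line with the lock slide's channel), then slide the forked lock fully home over the bar. After that swing the spring-loaded tension arm round as far as it goes, to its end stop, and hold it there with the gripper: the program finishes while still holding the arm against its spring. Leave the loose things round the feeder where they are.

Things in the scene. Friction and masses are not known exactly. Their poses are not given: they have to be found in the camera images.
- feeder: wire feeder fixed to the bench: grey base plate 12 mm thick, from x -85 to 85, y -130 to 100 mm in its frame (origin on the bench; at yaw 0 x points away from the robot, y left; turned up to 0.35 rad), with a black knob, a steel lock slide between two aluminium rails, a tension arm, and a solder spool 62 mm across, 72 mm high with its nut, at x 50, y -85
- brake_knob (a joint): angle of the brake knob about the vertical, in rad, positive anticlockwise from above, range -1.5 to 1.5, slight friction (about 0.04 Nm). 0: its bar lies along the feeder's y axis, in line with the long mark and the lock's channel. It starts turned 0.5 to 1.2 rad anticlockwise from the mark
- knob_grip (a point): middle of the top of the knob's bar, on the knob's axis, at x -35, y 0 mm in the feeder's frame, 46 mm above the bench. The bar is 10 mm wide, 36 mm long, 24 mm high and stands on a disc 42 mm across (top 22 mm above the bench). The point turns with the knob; the bar runs along its y axis
- lock_slide (a joint): travel of the forked lock along the feeder's +y axis, in m: 0 fully open, 0.055 fully home against its stop (the fork's two prongs then stand on either side of the knob's bar). It starts between 0 and 0.006. It stays where it is left (friction 1.5 N)
- lock_stud (a point): middle of the top of the lock's black upright thumb stud, 61 mm above the bench; the stud is 12 mm in the feeder's x, 16 mm in its y and stands 31 mm clear above the steel fork (30 mm above the bench). The rails beside it are 41 mm across, 32 mm high. Fully open it is 100 mm from the knob's axis towards the feeder's -y
- tension_arm (a joint): angle of the tension arm about its vertical pivot, in rad, positive anticlockwise from above: 0 at rest (arm along the feeder's +y axis), 1.0 at its end stop. A spring always drives it back to 0: about 2.3 N at the post to leave rest and 7 N at the stop
- pivot_point (a point): the fixed point of the feeder on the arm's pivot axis, 32 mm above the bench, at x = 45, y = 60 mm in the feeder's frame
- guide_post (a point): the middle of the top of the upright steel guide post at the end of the arm, 120 mm from the pivot, 83 mm above the bench. The post is round, 14 mm in diameter, free between a 22 mm flange (top 38 mm above the bench) and an 18 mm, 3 mm thick cap at its top. It moves with the arm
- tension_bar: the tension arm with its post: an aluminium bar 14 mm wide and 5 mm thick, its top 35 mm above the bench; origin on the pivot axis, 27 mm above the bench, y along the arm
- flux_tin: round tin with a yellow lid, 51 mm across, 18 mm high, loose on the bench left of the feeder (bystander); origin under its middle
- small_board: small green circuit board 38 x 48 mm, 9 mm high, loose in front of the feeder (bystander); origin under its middle
- pliers: long-nose pliers with blue handles, 154 mm long, 12 mm high, loose in front of the feeder on the right (bystander); origin under the middle
- tip_cleaner: yellow ball-shaped tip cleaner, 74 mm across, 64 mm high, loose to the right of the feeder (bystander); origin under its middle

How it is judged (in metres and radians):
On the way, in this order (a step that is already met when the one before it is completed fails the run):
1. with the lock still clear of the knob, the knob's bar is on the mark (within 0.15 rad) (value of joint brake_knob between -0.15 and 0.15 rad and value of joint lock_slide below 0.025 m), for 0.2 s.
2. the lock is fully home (within 5 mm) over the bar, the bar still on the mark and the tension arm not yet wound (value of joint lock_slide above 0.05 m and value of joint brake_knob between -0.15 and 0.15 rad and value of joint tension_arm below 0.5 rad), for 0.2 s.
At the end, for the whole second after the job is handed in: the fingers hold the tension arm (contact over 1.5 N) within 0.06 rad of its end stop, while the lock is home within 5 mm and the knob's bar is within 0.15 rad of the mark (value of joint tension_arm above 0.94 rad and contact force between the fingers and tension_bar above 1.5 N and value of joint lock_slide above 0.05 m and value of joint brake_knob between -0.15 and 0.15 rad); the arm keeps its last pose, push and grip.
It fails at once if the lock is driven onto the bar while the bar is out of line (over 0.25 rad) (value of joint lock_slide above 0.036 m and (value of joint brake_knob above 0.25 rad or value of joint brake_knob below -0.25 rad)).
It fails at once if a loose bystander is moved by more than 25 mm (distance of any of flux_tin, small_board, pliers, tip_cleaner from where it was at the start of the episode above 0.025 m).
It also fails if it takes over 61 s, if anything falls off the work surface, if the arm or the gripper's body presses on something with over 40 N, if the wrist force passes 120 N, or if a joint passes its speed limit or range.

## Working session

There is one attempt and no reset: what is moved stays moved. The work goes in short steps, Python scripts to look and compute and a tool call to move; the robot and the scene stay as the last step left them, time stands still between calls to the robot, and variables do not carry over. Pictures are saved under pics/ and viewed, at most 10 in all, crops included, and the job is handed in when it is done.

Besides the shell and the picture viewer there is one more tool, called after "Emit:" as name([rows], argument=value, ...), one row to a line, values as JSON. move_arm: Moves the arm, as the interface text tells. Its arguments: {"type":"object","properties":{"steps":{"type":"array"}},"required":["steps"]}

```bash
mkdir -p pics; ls; cat > h.py <<'E'
import numpy as np, cv2
from scipy.spatial.transform import Rotation as R
from workcell import ctrl, cams
def shot(n):
    o=ctrl.get_obs(); d=cams.get_image(n)
    if 'mount' in d:
        T=np.eye(4);T[:3,:3]=R.from_rotvec(o['orientation']).as_matrix();T[:3,3]=o['ee_pos']
        C=T@np.array(d['mount']); d['xyz']=C[:3,3]; d['rotation']=C[:3,:3]
    d['xyz']=np.array(d['xyz']); d['rotation']=np.array(d['rotation']);d['K']=np.array(d['camera_matrix'])
    return d
def onz(d,uv,z):
    r=d['rotation']@np.linalg.inv(d['K'])@np.array([uv[0],uv[1],1.])
    return d['xyz']+r*(z-d['xyz'][2])/r[2]
def tri(ds,uvs):
    A=np.zeros((3,3));b=np.zeros(3)
    for d,uv in zip(ds,uvs):
        r=d['rotation']@np.linalg.inv(d['K'])@np.array([uv[0],uv[1],1.]);r/=np.linalg.norm(r)
        P=np.eye(3)-np.outer(r,r);A+=P;b+=P@d['xyz']
    return np.linalg.solve(A,b)
def proj(d,X):
    p=d['K']@(d['rotation'].T@(np.array(X)-d['xyz']));return p[:2]/p[2]
def save(d,name): cv2.imwrite('pics/'+name,cv2.cvtColor(d['image'],cv2.COLOR_RGB2BGR))
E
python3 - <<'E'
from h import *
o=ctrl.get_obs();print(o['t'],o['ee_pos'],o['orientation'],R.from_rotvec(o['orientation']).as_matrix().round(2).tolist(),o['width'])
for n in ['top','scene']:
    d=shot(n);save(d,n+'0.png');print(n,d['xyz'],d['rotation'].round(3).tolist(),d['K'].round(1).tolist())
    for t in ['feeder','brake_knob','knob_grip','lock_stud','guide_post','lock_slide','tension_bar','flux_tin','small_board','pliers','tip_cleaner']:
        r=cams.boxes_of(n,t);print(t,[(round(x['p'],2),[round(float(v),1) for v in x['rect']]) for x in r[:2]])
E
```

```text
pics
0.0 [ 138.61800725 -608.83017435  221.85988476] [-3.12033849e+00 -3.50588299e-01  2.19750064e-04] [[0.98, 0.22, -0.0], [0.22, -0.98, 0.0], [0.0, -0.0, -1.0]] 87.80243187693043
top [ 337.43049562   41.31110365 1046.73636009] [-2.136, 2.115, -0.185] [[520.0, 0.0, 323.8], [0.0, 520.0, 238.0], [0.0, 0.0, 1.0]]
feeder [(0.66, [314.1, 231.3, 161.0, 89.4])]
brake_knob [(0.54, [327.6, 245.2, 16.4, 21.7])]
knob_grip [(0.87, [326.8, 246.8, 19.9, 14.7])]
lock_stud [(0.53, [366.6, 247.9, 30.9, 16.7])]
guide_post [(0.75, [268.6, 197.8, 74.4, 21.8])]
lock_slide [(0.53, [366.4, 248.6, 33.0, 17.5])]
tension_bar [(0.92, [268.6, 196.4, 74.7, 14.6])]
flux_tin [(0.59, [217.2, 215.8, 24.7, 24.0])]
small_board [(0.56, [311.1, 290.9, 26.2, 22.5])]
pliers [(0.62, [394.1, 297.6, 71.8, 26.1])]
tip_cleaner [(0.71, [428.0, 227.9, 37.7, 38.7])]
scene [213.89214216 582.58492636 816.7895345 ] [-0.744, 2.722, -0.96] [[472.6, 0.0, 324.1], [0.0, 472.6, 239.1], [0.0, 0.0, 1.0]]
feeder [(0.86, [304.1, 241.4, 142.9, 107.9])]
brake_knob [(0.62, [305.5, 241.7, 148.4, 110.2]), (0.51, [326.4, 247.8, 20.2, 24.3])]
knob_grip [(0.65, [327.6, 247.0, 22.3, 26.7])]
lock_stud [(0.62, [348.7, 220.4, 27.4, 30.6])]
guide_post [(0.74, [261.0, 266.1, 50.4, 49.2])]
lock_slide [(0.5, [343.9, 219.1, 27.9, 28.9])]
tension_bar [(0.82, [257.6, 266.4, 52.5, 52.2])]
flux_tin [(0.72, [241.1, 317.8, 28.2, 27.1])]
small_board [(0.92, [357.1, 283.0, 24.5, 26.4]), (0.63, [326.8, 246.8, 22.1, 22.3])]
pliers [(0.63, [394.8, 233.2, 45.5, 43.7])]
tip_cleaner [(0.87, [357.8, 183.6, 30.8, 32.9]), (0.68, [346.2, 218.2, 24.6, 31.5])]
```

```bash
sed -i "s/    d\['xyz'\]=np.array(d\['xyz'\]); d\['rotation'\]=np.array(d\['rotation'\]);/    d['xyz']=np.array(d['xyz']); r=np.array(d['rotation']); d['rotation']=R.from_rotvec(r).as_matrix() if r.size==3 else r;/" h.py
python3 - <<'E'
from h import *
T=shot('top');S=shot('scene')
for n,d in(('top',T),('scene',S)):
    im=cv2.cvtColor(d['image'],cv2.COLOR_RGB2BGR)[165:315,205:445] if n=='top' else cv2.cvtColor(d['image'],cv2.COLOR_RGB2BGR)[165:345,205:425]
    cv2.imwrite(f'pics/{n}_c.png',cv2.resize(im,None,fx=3.3,fy=3.3,interpolation=cv2.INTER_CUBIC))
print(tri([T,S],[(326.8,246.8),(327.6,247)]))
for uv,z in [((326.8,246.8),46),((217,215.8),18),((311,291),9),((394,297.6),6),((428,228),32)]: print(uv,onz(T,uv,z).round(1))
E
```

```text
[506.65331216  42.12109894  20.34046909]
(326.8, 246.8) [500.9  41.7  46. ]
(217, 215.8) [567.  264.9  18. ]
(311, 291) [417.5  72.3   9. ]
(394, 297.6) [406.3 -93.1   6. ]
(428, 228) [ 543.  -159.2   32. ]
```

View pics/top_c.png

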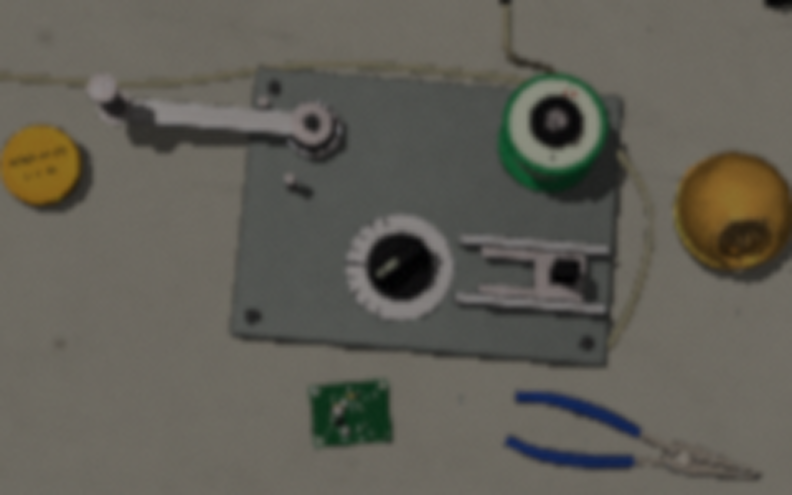

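View pics/scene_c.png

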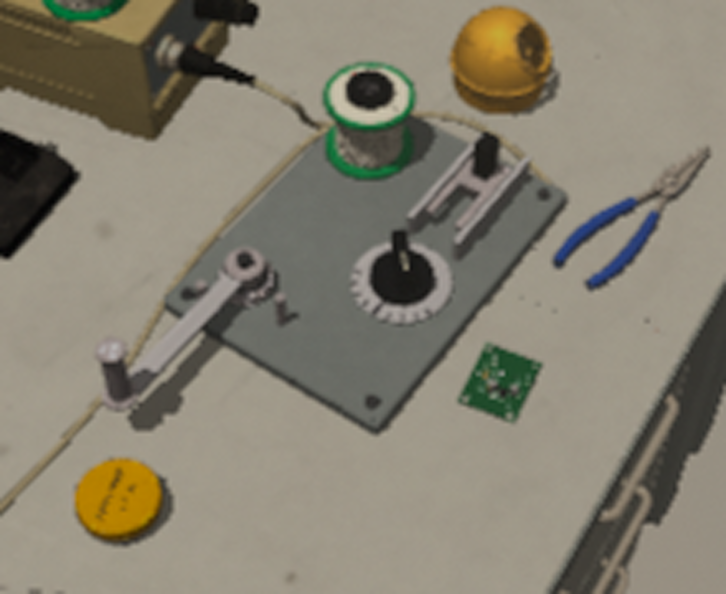

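The top crop shows the plate corners at (258,66), (622,95), (606,365) and (232,335), the knob at (402,265) with its bar turned roughly 0.5–0.7 rad, the stud at (566,270) and the post at (103,88). In the scene crop the plate corners are (165,305), (567,198) and (378,432), and the post top is at (112,350).

```bash
cat > fit.py <<'E'
from h import *
from scipy.optimize import least_squares
T=shot('top');S=shot('scene')
ct=lambda u,v:(205+u/3.3,165+v/3.3)
obs=[(T,(85,100,12),ct(258,66)),(T,(85,-130,12),ct(622,95)),(T,(-85,-130,12),ct(606,363)),(T,(-85,100,12),ct(232,335)),
(S,(85,100,12),ct(165,302)),(S,(-85,-130,12),ct(567,196)),(S,(-85,100,12),ct(378,430)),
(T,(50,-85,72),ct(556,118)),(S,(50,-85,72),ct(371,85)),(T,(45,180,83),ct(103,88)),(S,(45,180,83),ct(112,350))]
def W(p,X):
    c,s=np.cos(p[2]),np.sin(p[2]);return np.array([p[0]+c*X[0]-s*X[1],p[1]+s*X[0]+c*X[1],X[2]])
f=lambda p:np.concatenate([proj(d,W(p,X))-uv for d,X,uv in obs])
r=least_squares(f,[540,50,-.08],loss='soft_l1');print(r.x.round(3));print(f(r.x).reshape(-1,2).round(1).tolist())
p=r.x
for n,X in dict(knob=(-35,0,46),stud=(-35,-100,61),post=(45,180,83),pivot=(45,60,32),end=(45-120*np.sin(1),60+120*np.cos(1),83)).items(): print(n,W(p,X).round(1))
print('post tri',tri([T,S],[ct(103,88),ct(112,350)]),'stud',tri([T,S],[ct(566,268),ct(487,140)]))
E
python3 fit.py
```

```text
[ 5.4294e+02  4.1463e+01 -6.9000e-02]
[[-1.3, -0.0], [-0.0, -0.3], [0.1, 0.7], [-1.3, 0.2], [-1.1, -1.6], [1.2, -2.1], [0.5, -1.3], [-0.4, 0.3], [-0.0, -0.3], [-0.9, -0.1], [0.4, -0.9]]
knob [508.   43.9  46. ]
stud [501.1 -55.9  61. ]
post [600.3 217.9  83. ]
pivot [592.   98.2  32. ]
end [495.7 169.9  83. ]
post tri [601.99898893 217.28408354  77.63305707] stud [501.50822951 -53.91688372  58.21729986]
```

Emit:
move_arm([
  [[1,-1,0],0,0],
  [[1,-1,0],0,0],
  [[1,-1,0],0,0],
  [[1,-1,0],0,0],
  [[1,-1,0],0,0],
  [[1,-1,0],0,0],
  [[1,-1,0],0,0],
  [[1,-1,0],0,0],
  [[1,-1,0],0,0],
  [[1,-1,0],0,0],
  [[1,-1,0],0,0],
  [[1,-1,0],0,0],
  [[1,-1,0],0,0],
  [[1,-1,0],0,0],
  [[1,-1,0],0,0],
  [[1,-1,0],0,0],
  [[1,-1,0],0,0],
  [[1,-1,0],0,0],
  [[1,-1,0],0,0],
  [[1,-1,0],0,0],
])

```text
t: 3.07
ee_pos: [516.0, -9.2, 222.9]
orientation: [3.122, 0.351, 0.001]
ft_force: [-0.1, -0.7, -0.2]
width: 87.9
grasp_force: 0.0
```

Emit:
move_arm([
  [[0,-0.8,0],-1,0],
  [[0,-0.8,0],-1,0],
  [[0,0,0],-1,0],
  [[0,0,0],-1,0],
  [[0,0,0],-1,0],
  [[0,0,0],-1,0],
  [[0,0,0],-1,0],
  [[0,0,0],-1,0],
  [[0,0,0],-1,0],
  [[0,0,0],-1,0],
  [[0,0,0],-1,0],
  [[0,0,0],-1,0],
  [[0,0,0],-1,0],
  [[0,0,0],-1,0],
  [[0,0,0],-1,0],
  [[0,0,0],-1,0],
  [[0,0,0],0,0],
])

```text
t: 4.48
ee_pos: [504.7, 27.6, 222.8]
orientation: [2.163, 2.279, 0.0]
ft_force: [0.5, 0.0, 0.5]
width: 87.5
grasp_force: 0.0
```

```bash
python3 - <<'E'
from h import *
o=ctrl.get_obs();M=R.from_rotvec(o['orientation']).as_matrix();print(o['t'],o['ee_pos'].round(1) if hasattr(o['ee_pos'],'round') else o['ee_pos'],M.round(3).tolist(),o['qpos'])
d=shot('wrist');save(d,'w1.png');print(d['xyz'],d['K'].round(0).tolist())
for t in ['knob_grip','brake_knob','lock_stud']:
    print(t,[(round(x['p'],2),np.round(x['rect'],1).tolist()) for x in cams.boxes_of('wrist',t)[:2]])
E
```

```text
4.4833 [504.7  27.6 222.8] [[-0.052, 0.999, 0.0], [0.999, 0.052, 0.0], [0.0, 0.0, -1.0]] [ 3.11586796e-02  2.47623092e-01  1.89047214e+00  1.11737578e-05
  1.00335420e+00 -2.11750514e-02]
[501.09254057 108.59119824 383.85554184] [[333.0, 0.0, 320.0], [0.0, 333.0, 241.0], [0.0, 0.0, 1.0]]
knob_grip [(0.81, [323.5, 200.2, 40.3, 42.8])]
brake_knob [(0.71, [327.9, 200.3, 35.3, 38.7])]
lock_stud [(0.6, [317.1, 272.9, 29.2, 64.6])]
```

View pics/w1.png

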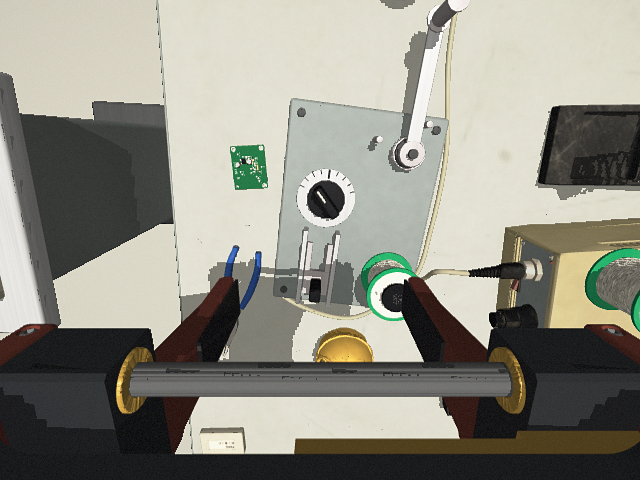

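The wrist picture shows the plate corners at (292,98), (447,119) and (274,297), the knob at (326,200) with its white line pointing up-left, the stud at (315,290) and the post at (450,8).

```bash
cat > rect.py <<'E'
from h import *
from scipy.optimize import least_squares
def W(p,X):
    c,s=np.cos(p[2]),np.sin(p[2]);return np.array([p[0]+c*X[0]-s*X[1],p[1]+s*X[0]+c*X[1],X[2]])
def rectify(d,p,z,c=(-35,-40),k=4,wh=(800,400)):
    # output: +y feeder to the left, +x up
    q=[(0,0),(wh[0],0),(wh[0],wh[1]),(0,wh[1])]
    src=[proj(d,W(p,(c[0]-(v-wh[1]/2)/k,c[1]-(u-wh[0]/2)/k,z))) for u,v in q]
    H=cv2.getPerspectiveTransform(np.float32(src),np.float32(q))
    return cv2.cvtColor(cv2.warpPerspective(d['image'],H,wh,flags=cv2.INTER_CUBIC),cv2.COLOR_RGB2BGR)
E
cat >> fit.py <<'E'
from rect import rectify
d=shot('wrist')
obs+=[(d,(85,100,12),(447,119)),(d,(-85,100,12),(292,98)),(d,(-85,-130,12),(274,297))]
r=least_squares(f,r.x,loss='soft_l1');print(r.x.round(3));print(f(r.x).reshape(-1,2).round(1).tolist())
p=r.x;np.save('p.npy',p)
for n,X in dict(knob=(-35,0,46),stud=(-35,-100,61),post=(45,180,83)).items(): print(n,W(p,X).round(1),proj(d,W(p,X)).round(1))
cv2.imwrite('pics/r1.png',np.vstack([rectify(d,p,46,wh=(800,300)),rectify(d,p,12,wh=(800,300))]))
E
python3 fit.py
```

```text
[ 5.4294e+02  4.1463e+01 -6.9000e-02]
[[-1.3, -0.0], [-0.0, -0.3], [0.1, 0.7], [-1.3, 0.2], [-1.1, -1.6], [1.2, -2.1], [0.5, -1.3], [-0.4, 0.3], [-0.0, -0.3], [-0.9, -0.1], [0.4, -0.9]]
knob [508.   43.9  46. ]
stud [501.1 -55.9  61. ]
post [600.3 217.9  83. ]
pivot [592.   98.2  32. ]
end [495.7 169.9  83. ]
post tri [601.99898893 217.28408354  77.63305707] stud [501.50822951 -53.91688372  58.21729986]
[ 5.43498e+02  4.10880e+01 -6.90000e-02]
[[-1.1, -0.3], [0.1, -0.6], [0.2, 0.5], [-1.1, -0.1], [-1.2, -1.8], [1.1, -2.3], [0.3, -1.5], [-0.2, -0.0], [-0.2, -0.5], [-0.7, -0.3], [0.2, -1.2], [1.6, -0.6], [-4.6, -0.2], [-3.1, 0.9]]
knob [508.6  43.5  46. ] [324.1 204.6]
stud [501.7 -56.3  61. ] [313.  298.7]
post [600.8 217.6  83. ] [455.6  -2.7]
```

View pics/r1.png

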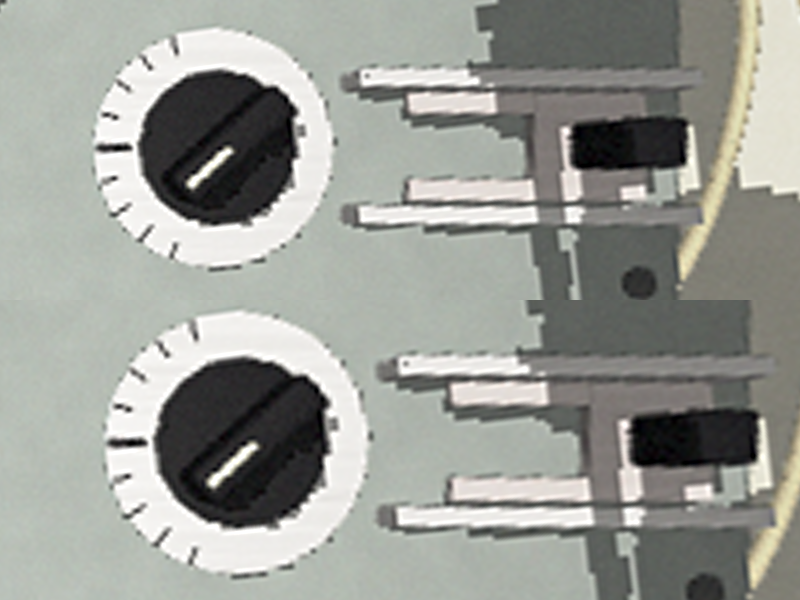

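Emit:
move_arm([
  [[0.7,0.2,0],0,0.3],
  [[0,0,1],-1,0.3],
  [[0,0,1],-1,0.3],
  [[0,0,1],-1,0.3],
  [[0,0,1],-1,0.3],
  [[0,0,1],-1,0.3],
  [[0,0,0.6],-1,0.3],
  [[0,0,0],-0.5,0.3],
  [[0,0,0],0,0.3],
  [[0,0,0],0,0.3],
])

```text
t: 5.67
ee_pos: [509.1, 45.4, 82.6]
orientation: [1.446, 2.789, 0.0]
ft_force: [0.7, -0.1, 0.3]
width: 61.4
grasp_force: 0.0
```

```bash
cat > look.py <<'E'
import sys
from rect import *
p=np.load('p.npy')
o=ctrl.get_obs();M=R.from_rotvec(o['orientation']).as_matrix()
print(round(o['t'],2),np.round(o['ee_pos'],1),'ydir',np.arctan2(M[1,1],M[0,1]).round(3),'tilt',M[2].round(3),np.round(o['ft_force'],1),round(o['width'],1),round(o['grasp_force'],1),'tcp in feeder',(R.from_euler('z',-p[2]).as_matrix()@(np.array(o['ee_pos'])-[p[0],p[1],0])).round(1))
if len(sys.argv)>1:
    d=shot('wrist');n=sys.argv[1];z=float(sys.argv[2])
    if z<0: save(d,n+'.png')
    else: cv2.imwrite(f'pics/{n}.png',rectify(d,p,z,c=(float(sys.argv[3]),float(sys.argv[4])),wh=(800,600)))
    print([(round(x['p'],2),np.round(x['rect'],1).tolist()) for x in cams.boxes_of('wrist','knob_grip')[:2]])
E
python3 look.py w2 -1
```

```text
5.67 [509.1  45.4  82.6] ydir 0.614 tilt [ 0.  0. -1.] [ 0.7 -0.1  0.3] 61.4 0.0 tcp in feeder [-34.6   1.9  82.6]
[(0.84, [319.5, 264.1, 61.0, 67.2])]
```

View pics/w2.png

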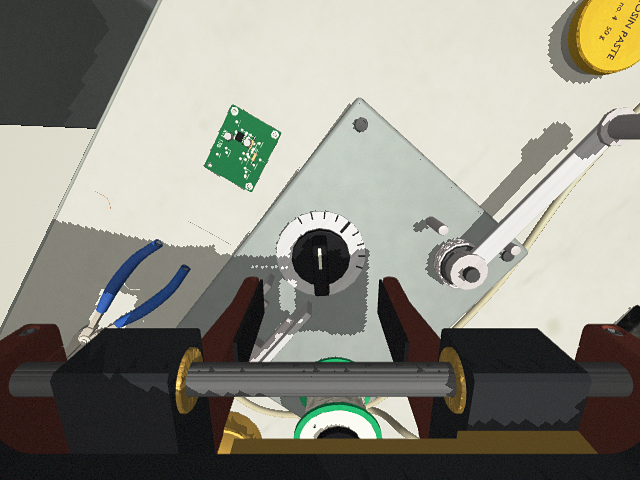

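The bar is parallel to the tool's x axis and centred at column 320, midway between the fingers, so I go down and grip.

Emit:
move_arm([
  [[0,0,0.8],0,0.3],
  [[0,0,0.8],0,0.3],
  [[0,0,0.6],0,0.6],
  [[0,0,0],0,1],
  [[0,0,0],0,1],
  [[0,0,0],0,1],
  [[0,0,0],0,1],
  [[0,0,0],0,1],
  [[0,0,0],0,1],
  [[0,0,0],0,1],
  [[0,0,0],0,1],
])

```text
t: 6.68
ee_pos: [509.1, 45.3, 28.2]
orientation: [1.443, 2.79, 0.0]
ft_force: [-0.4, -1.1, 4.4]
width: 9.5
grasp_force: 30.0
```

```bash
python3 look.py
```

```text
6.68 [509.1  45.3  28.2] ydir 0.617 tilt [-0.  0. -1.] [-0.4 -1.1  4.4] 9.5 30.0 tcp in feeder [-34.6   1.9  28.2]
```

Emit:
move_arm([
  [[0,0,0],0.5,1],
  [[0,0,0],0.9,1],
  [[0,0,0],0.9,1],
  [[0,0,0],0.9,1],
  [[0,0,0],0.9,1],
  [[0,0,0],0.9,1],
  [[0,0,0],0.9,1],
  [[0,0,0],0.9,1],
  [[0,0,0],0.6,1],
  [[0,0,0],0.5,1],
  [[0,0,0],0,1],
  [[0,0,0],0,1],
  [[0,0,0],0,1],
])

```text
t: 7.77
ee_pos: [509.6, 45.5, 28.2]
orientation: [2.299, 2.14, 0.002]
ft_force: [0.3, 0.5, 6.1]
width: 9.9
grasp_force: 30.0
```

```bash
python3 look.py
```

```text
7.77 [509.6  45.5  28.2] ydir -0.072 tilt [ 0.     0.002 -1.   ] [0.3 0.5 6.1] 9.9 30.0 tcp in feeder [-34.1   2.1  28.2]
```

Emit:
move_arm([
  [[0,0,0],0,0.3],
  [[0,0,0],0,0.3],
  [[0,0,0],0,0.3],
  [[0,0,0],0,0.3],
  [[0,0,0],0,0.3],
  [[0,0,-0.5],0,0.3],
  [[0,0,-1],0,0.3],
  [[0,0,-1],0,0.3],
  [[-0.8,0,0],0,0.5],
  [[-0.8,0,0],0,0.5],
  [[-0.8,0,0],0,0.5],
  [[-0.8,0,0],0,0.5],
  [[-0.8,0,0],0,0.5],
  [[0,0,0],0,0.5],
  [[0,0,0],0,0.5],
])

```text
t: 9.02
ee_pos: [501.4, -54.9, 90.1]
orientation: [-2.303, -2.136, 0.0]
ft_force: [-0.1, -0.1, -1.0]
width: 44.2
grasp_force: 0.0
```

```bash
python3 look.py w3 -1
```

```text
9.02 [501.4 -54.9  90.1] ydir -0.075 tilt [ 0. -0. -1.] [-0.1 -0.1 -1. ] 44.2 0.0 tcp in feeder [-35.4 -98.6  90.1]
[(0.87, [319.8, 106.9, 67.7, 70.8]), (0.49, [463.1, 12.3, 45.9, 20.0])]
```

View pics/w3.png

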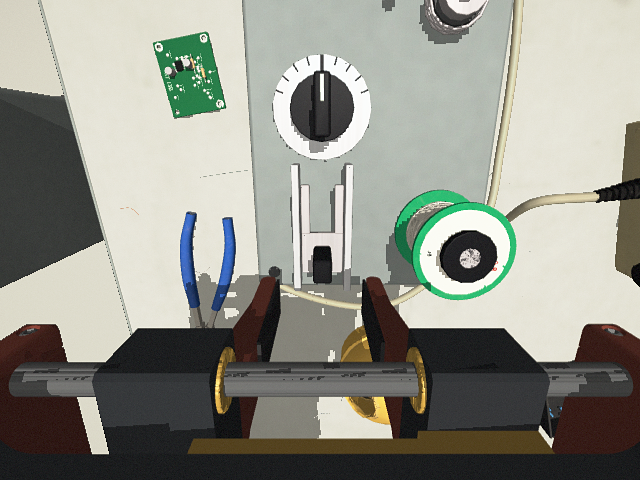

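The bar now lies on the long mark at (321,62), in line with the channel. The stud shows at (322,264), between the fingers.

```bash
python3 - <<'E'
from rect import *
p=np.load('p.npy')
d=shot('wrist');im=d['image'].astype(int).sum(2)
print(im[240:292:2,322].tolist())
F=lambda q:(R.from_euler('z',-p[2]).as_matrix()@(q-[p[0],p[1],0])).round(1)
for uv,z in [((322,262),61),((322,283),61),((321.5,107),46),((322,283),30),((322,246),30)]: print(uv,F(onz(d,uv,z)))
E
```

```text
[671, 669, 667, 700, 67, 63, 50, 56, 54, 60, 49, 81, 101, 121, 127, 113, 108, 113, 120, 116, 119, 102, 64, 381, 391, 389]
(322, 262) [-33.6 -88.8  61. ]
(322, 283) [ -33.7 -102.7   61. ]
(321.5, 107) [-33.7   0.6  46. ]
(322, 283) [ -33.5 -116.8   30. ]
(322, 246) [-33.5 -88.6  30. ]
```

Emit:
move_arm([
  [[0.1,0.1,0.7],0,0.5],
  [[0,0,0.7],0,0.5],
  [[0,0,0.7],0,0.5],
  [[0,0,0],0,1],
  [[0,0,0],0,1],
  [[0,0,0],0,1],
  [[0,0,0],0,1],
  [[0,0,0],0,1],
  [[0,0,0],0,1],
  [[0,0,0],0,1],
])

```text
t: 10.0
ee_pos: [502.7, -51.8, 38.3]
orientation: [-2.299, -2.138, 0.003]
ft_force: [-5.9, 1.3, 5.5]
width: 11.8
grasp_force: 30.0
```

```bash
python3 look.py
```

```text
10.0 [502.7 -51.8  38.3] ydir -0.073 tilt [ 0.    -0.003 -1.   ] [-5.9  1.3  5.5] 11.8 30.0 tcp in feeder [-34.3 -95.5  38.3]
```

Emit:
move_arm([
  [[0.3,0,0],0,1],
  [[0.3,0,0],0,1],
  [[0.3,0,0],0,1],
  [[0.3,0,0],0,1],
  [[0.2,0,0],0,1],
  [[0.2,0,0],0,1],
  [[0.2,0,0],0,1],
  [[0.1,0,0],0,1],
  [[0.1,0,0],0,1],
  [[0.06,0,0],0,1],
  [[0,0,0],0,1],
  [[0,0,0],0,1],
])

```text
t: 11.0
ee_pos: [506.5, -0.4, 38.3]
orientation: [-2.3, -2.138, 0.003]
ft_force: [-5.8, 1.7, 5.1]
width: 12.2
grasp_force: 30.0
```

```bash
python3 look.py
```

```text
11.0 [ 5.065e+02 -4.000e-01  3.830e+01] ydir -0.073 tilt [ 0.    -0.003 -1.   ] [-5.8  1.7  5.1] 12.2 30.0 tcp in feeder [-34.1 -44.   38.3]
```

Emit:
move_arm([
  [[0.04,0,0],0,1],
  [[0.04,0,0],0,1],
  [[0.04,0,0],0,1],
  [[0,0,0],0,1],
])

```text
t: 11.33
ee_pos: [506.6, 1.6, 38.3]
orientation: [-2.299, -2.139, 0.004]
ft_force: [-5.6, -6.4, 6.0]
width: 11.8
grasp_force: 30.0
```

Emit:
move_arm([
  [[0.04,0,0],0,1],
  [[0.04,0,0],0,1],
  [[0,0,0],0,1],
])

```text
t: 11.58
ee_pos: [506.6, 1.9, 38.3]
orientation: [2.299, 2.141, -0.007]
ft_force: [-5.7, -18.3, 5.0]
width: 11.5
grasp_force: 30.0
```

The slide is against its stop: the y force went to -18 N and the motion stalled. I release it and go above the post.

Emit:
move_arm([
  [[0,0,0],0,0.4],
  [[0,0,0],0,0.4],
  [[0,0,0],0,0.4],
  [[0,0,0],0,0.4],
  [[0,0,0],0,0.4],
  [[0,0,-1],0,0.4],
  [[0,0,-1],0,0.4],
  [[0,0,-1],0,0.4],
  [[0.9,0.3,0],0,0.4],
  [[0.9,0.3,0],0,0.4],
  [[0.9,0.3,0],0,0.4],
  [[0.9,0.3,0],0,0.4],
  [[0.9,0.4,0],0,0.4],
  [[0.9,0.4,0],0,0.4],
  [[0.9,0.4,0],0,0.4],
  [[0.9,0.4,0],0,0.4],
  [[0.9,0.2,0],0,0.4],
  [[0.7,0.2,0],0,0.4],
  [[0,0,0],0,0.4],
  [[0,0,0],0,0.4],
])

```text
t: 13.25
ee_pos: [603.9, 218.6, 112.4]
orientation: [-2.299, -2.141, 0.001]
ft_force: [1.1, 0.3, 0.2]
width: 52.7
grasp_force: 0.0
```

```bash
python3 look.py w4 -1; python3 - <<'E'
from h import *
T=shot('top');S=shot('scene')
a=cv2.resize(T['image'][205:285,285:405],None,fx=3.3,fy=3.3,interpolation=2);b=cv2.resize(S['image'][190:270,295:415],None,fx=3.3,fy=3.3,interpolation=2)
w=cv2.imread('pics/w4.png')[:,:,::-1]; c=np.hstack([a,b])
w=cv2.resize(w[:300],(c.shape[1],int(300*c.shape[1]/640)))
o=np.vstack([w,c])[:600];cv2.imwrite('pics/c4.png',cv2.resize(o[:,:,::-1],None,fx=.9,fy=.9));print(o.shape)
E
```

```text
13.25 [603.9 218.6 112.4] ydir -0.071 tilt [-0. -0. -1.] [1.1 0.3 0.2] 52.7 0.0 tcp in feeder [ 48.  181.3 112.4]
[(0.68, [243.9, 421.2, 23.6, 35.7])]
(600, 792, 3)
```

View pics/c4.png

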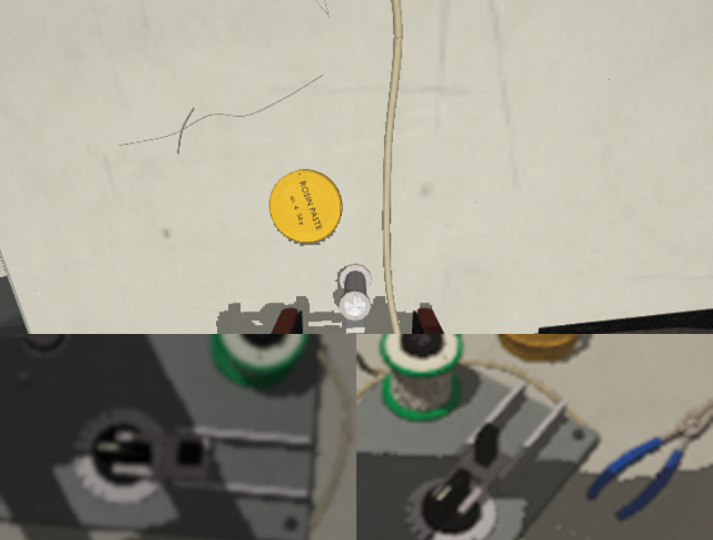

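```bash
python3 - <<'E'
from rect import *
p=np.load('p.npy');d=shot('wrist')
F=lambda q:(R.from_euler('z',-p[2]).as_matrix()@(q-[p[0],p[1],0])).round(1)
print(F(onz(d,(318.8,273.9),83)),F(onz(d,(319,248),38)))
im=cv2.inRange(d['image'][255:295,300:340],(150,150,150),(255,255,255));print([(r['p'],r['rect']) for r in cams.boxes_of('wrist','guide_post')[:2]])
E
```

```text
[ 47.6 180.3  83. ] [ 47.6 182.2  38. ]
[(0.87, [318.2, 299.9, 32.1, 123.0])]
```

Fork prongs straddle the bar. The post cap, seen at about (319,274), stands at (47.6, 180.3) in the fitted frame and the TCP at (48.0, 181.3), so I descend and grip.

Emit:
move_arm([
  [[0,0,0.7],0,0.4],
  [[0,0,0.7],0,0.4],
  [[0,0,0.7],0,0.4],
  [[0,0,0.6],0,0.4],
  [[0,0,0],0,1],
  [[0,0,0],0,1],
  [[0,0,0],0,1],
  [[0,0,0],0,1],
  [[0,0,0],0,1],
  [[0,0,0],0,1],
  [[0,0,0],0,1],
  [[0,0,0],0,1],
])

```text
t: 14.55
ee_pos: [602.9, 218.2, 46.0]
orientation: [-2.3, -2.138, 0.003]
ft_force: [-6.5, 1.1, 6.9]
width: 15.7
grasp_force: 30.0
```

```bash
python3 look.py
```

```text
14.55 [602.9 218.2  46. ] ydir -0.073 tilt [-0.    -0.002 -1.   ] [-6.5  1.1  6.9] 15.7 30.0 tcp in feeder [ 47.  180.8  46. ]
```

Emit:
move_arm([
  [[-0.005,-0.21,0],-0.5,1],
  [[-0.005,-0.21,0],-0.5,1],
  [[-0.005,-0.21,0],-0.5,1],
  [[-0.005,-0.21,0],-0.5,1],
  [[-0.005,-0.21,0],-0.5,1],
  [[-0.005,-0.21,0],-0.5,1],
  [[-0.005,-0.21,0],-0.5,1],
  [[-0.005,-0.21,0],-0.5,1],
  [[-0.005,-0.21,0],-0.5,1],
  [[-0.005,-0.21,0],-0.5,1],
  [[0,0,0],0,1],
])

```text
t: 15.47
ee_pos: [553.1, 211.4, 46.2]
orientation: [1.78, 2.587, 0.005]
ft_force: [1.4, 5.4, -2.6]
width: 15.8
grasp_force: 30.0
```

```bash
cat > arc.py <<'E'
from rect import *
p=np.load('p.npy');o=ctrl.get_obs();q=(R.from_euler('z',-p[2]).as_matrix()@(np.array(o['ee_pos'])-[p[0],p[1],0]))-[47.3,60.5,0]
print(q.round(1),np.hypot(q[0],q[1]).round(1),np.arctan2(-q[0],q[1]).round(3))
M=R.from_rotvec(o['orientation']).as_matrix();print('force tool',(M.T@np.array(o['ft_force'])).round(1))
E
python3 look.py; python3 arc.py
```

```text
15.47 [553.1 211.4  46.2] ydir 0.365 tilt [ 0.001  0.003 -1.   ] [ 1.4  5.4 -2.6] 15.8 30.0 tcp in feeder [ -2.1 170.6  46.2]
[-49.4 110.1  46.2] 120.7 0.422
force tool [4.6 3.2 2.6]
```

Emit:
move_arm([
  [[-0.005,-0.21,0],-0.5,1],
  [[-0.005,-0.21,0],-0.5,1],
  [[-0.005,-0.21,0],-0.5,1],
  [[-0.005,-0.21,0],-0.5,1],
  [[-0.005,-0.21,0],-0.5,1],
  [[-0.005,-0.21,0],-0.5,1],
  [[-0.005,-0.21,0],-0.5,1],
  [[-0.005,-0.21,0],-0.5,1],
  [[-0.005,-0.21,0],-0.5,1],
  [[-0.005,-0.21,0],-0.5,1],
  [[-0.005,-0.21,0],-0.5,1],
  [[-0.005,-0.21,0],-0.5,1],
  [[0,0,0],0,1],
])

```text
t: 16.55
ee_pos: [501.6, 175.0, 46.1]
orientation: [-1.051, -2.96, -0.003]
ft_force: [-4.6, 12.6, 1.1]
width: 16.1
grasp_force: 30.0
```

```bash
python3 look.py; python3 arc.py
```

```text
16.55 [501.6 175.   46.1] ydir 0.889 tilt [ 0.001  0.002 -1.   ] [-4.6 12.6  1.1] 16.1 30.0 tcp in feeder [-51.1 130.7  46.1]
[-98.4  70.2  46.1] 120.9 0.951
force tool [11.5  6.9 -1.1]
```

Emit:
move_arm([
  [[0.01,-0.08,0],-0.2,1],
  [[0.01,-0.08,0],-0.2,1],
  [[0,0,0],0,1],
])

```text
t: 16.8
ee_pos: [499.4, 172.4, 46.1]
orientation: [1.001, 2.977, 0.004]
ft_force: [-2.8, 9.9, 1.7]
width: 15.6
grasp_force: 30.0
```

```bash
python3 look.py; python3 arc.py
```

```text
16.8 [499.4 172.4  46.1] ydir 0.922 tilt [ 0.     0.002 -1.   ] [-2.8  9.9  1.7] 15.6 30.0 tcp in feeder [-53.1 128.   46.1]
[-100.4   67.5   46.1] 120.9 0.979
force tool [ 8.2  6.2 -1.7]
```

Emit:
move_arm([
  [[0.01,-0.08,0],-0.2,1],
  [[0.01,-0.08,0],-0.2,1],
  [[0,0,0],0,1],
  [[0,0,0],0,1],
])

```text
t: 17.13
ee_pos: [497.8, 170.2, 46.2]
orientation: [0.95, 2.992, 0.006]
ft_force: [-0.3, 13.8, -0.7]
width: 15.7
grasp_force: 30.0
```

```bash
python3 arc.py
```

```text
[-101.8   65.1   46.2] 120.8 1.002
force tool [ 8.2 11.   0.8]
```

Emit:
move_arm([
  [[0,-0.06,0],0,1],
  [[0,0,0],0,1],
  [[0,0,0],0,1],
])

```text
t: 17.38
ee_pos: [497.7, 169.9, 46.3]
orientation: [0.95, 2.991, 0.009]
ft_force: [0.2, 18.9, -3.6]
width: 15.5
grasp_force: 30.0
```

```bash
python3 arc.py; python3 - <<'E'
from h import *
d=shot('wrist');T=shot('top')
im=np.hstack([cv2.resize(d['image'],(400,300)),cv2.resize(T['image'][165:315,205:405],(400,300))])
cv2.imwrite('pics/f.png',im[:,:,::-1])
E
```

```text
[-101.9   64.8   46.3] 120.8 1.004
force tool [10.8 15.5  3.7]
```

View pics/f.png

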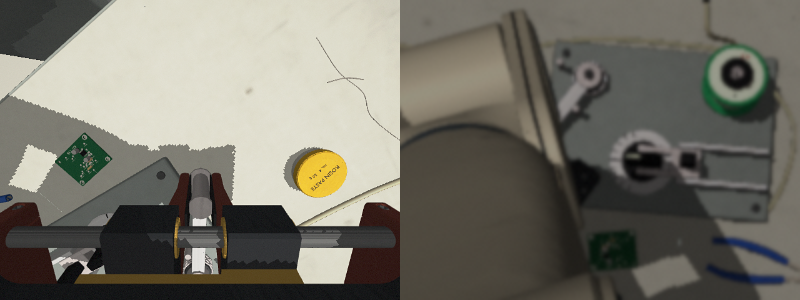

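The arm is against its stop: 1.5 mm of commanded motion moved it 0.3 mm, and the force rose from 11 to 15.5 N. The post is still gripped at about (200,190), the fork is over the bar at (660,160), and the tin and board look undisturbed. I hand the job in.

```bash
python3 -c "
from workcell import ctrl
print(ctrl.close_job())"
```

```text
the job is handed in; nothing more can be done
None
```

The job is handed in (no verdict came back): the knob's bar is on the long mark, the lock is fully home over it, and the gripper is holding the tension arm against its end stop at about 1.0 rad.

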